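Load the slide scanner: push the row of magazines home

ROBOT

A 6-joint arm with a two-finger parallel gripper is mounted at the origin on the work surface. World frame = base frame: x ahead of the robot, y to its left, z up, the work surface at z = 0. Lengths are in m, angles in degrees, forces in N, time in s.
With the tool pointing down it reaches from about 0.375 to 0.9 m from the base axis. Payload 3.1 kg.
Tool frame: the origin (TCP) lies at the very end of the fingers, on their centre line; the grasp point (between the pads) lies 19 mm behind it; z points along the fingers, y is the line along which they close (so a half turn about z gives the same grasp; the last joint's range is limited). The gripper opens to 87 mm and grips with 3 to 60 N. Pads are 19 mm wide; open, the fingers measure 117 mm over their backs; the gripper's body (75 mm by 190 mm) begins 51 mm behind the grasp point.
Start: joints at [-76.805, 30.224, 82.088, -0, 67.689, -10.227], TCP at [0.248, -0.573, 0.223] pointing down, gripper open.
Joint ranges: [-176.69, 176.69], [-43.24, 126.21], [12.49, 139.97], [-82, 262], [0, 151.66], [-163.58, 163.58]. Speed limits (degrees/s): [159.86, 159.86, 180, 180, 180, 180].

INTERFACE

Orientations are given as a 3x3 rotation matrix whose columns are the frame's x, y, z axes.
In Python, from rig import * gives the robot as it stands.
- The arm moves only by the tool jog_arm, never from a script. Its arguments are lists of equal length, an entry for each row: "delta_pos": the shift along the world's x, y, z in cm, a list of three; "turn": the turn about the world's z in degrees; "grip": the closure, from 0 (fully open) to 1 (shut). In form: {"delta_pos": [[x, y, z], ...], "turn": [turn, ...], "grip": [grip, ...]}. A call has 1 to 12 rows; each row is the pose to reach, as a shift and turn from the pose commanded when the call began; what a row does not reach only later rows make up. A row lasts 1/8 s, in which the tool goes at most 62.5 mm and 10.7 degrees, less where a joint would pass 70% of its speed; a pose out of reach is approached as far as the arm can. A call with a gripper value outside its range is refused whole. The fingers move at their own pace and stop on an object; the grip force is fixed at half the most. Time passes only in rows, so rows that repeat a pose let the fingers close. It gives the time, the measured TCP pose, the force, the opening and the grip force at its end, in the units of the state.
- read_state(): the state, without advancing time (a new reading comes with each control period).
- capture(name): name is "scene" or "top" or "wrist"; returns a dict with "color" (384x512x3 uint8, blue, green, red), "fovy" (degrees; the focal length in pixels is half the picture's height over the tangent of half this angle, whatever the lens; pixels are square), "cx", "cy" (the principal point, pixels), "camera_from_world" (4x4, takes a point from world to camera coordinates). Camera axes: x right, y up, looking along -z (the intrinsics and any distortion apply to the point x, -y, -z); pixel columns grow to the right and rows downward; lengths in m; the calibration is good to about 2 mm. A picture is of the moment at which its call begins. There is no depth.
- hand_in(): hands the job in; it is judged then, once.
The state is a dict: "time_s": time; "joint_positions": joint angles; "qvel": joint speeds; "tau": joint torques, N m; "position": TCP position; "tcp_rot": TCP orientation; "force": force on the tool from outside, world axes, zero at the start; "moment": the same for the moment, N m; "opening": opening from 0.0 (shut) to 1.0 (fully open); "grasp_force": force on a finger pad.
Only numpy, scipy, OpenCV 4.12 (cv2) and the standard library are available. Lean on these libraries where they do the work, as an engineer would, in place of code of your own. Each camera call takes 0.05 s, during which the arm holds its last target. There are 200 camera calls.

TASK

Load the slide scanner: with the fingertips push gently on the back of the last (yellow) magazine, so that the whole touching row slides along the loading rail as one train until the first magazine rests fully against the red end stop and the row is closed up. Touch none of the other magazines, do not lift or tip any, and leave the things standing on the bench alone. Then press the green load button on top of the scanner right down, let it go and move clear.

Things in the scene. Friction and masses are not known exactly. Their poses are not given: they have to be found in the camera images.
- scanner: White bench-top slide scanner with its aluminium loading rail, one fixed machine. Origin: on the bench under the middle of the rail, half-way between the side guides. Local y runs along the rail to the end stop and the housing, x across it, z up. Rail floor 12 mm above the bench, from y = -195 to +160 mm; inner faces of the side guides at x = -44 and +44 mm.
- rail_entry (a point): Middle of the rail's open end, on the rail floor, 195 mm from the scanner's origin in -y. The side guides are 5 mm thick; their tops are 28 mm above the bench, 16 mm above the rail floor.
- housing_top (a point): Middle of the top of the scanner's white housing, which stands beyond the stop: 220 mm (x) by 200 mm (y), top 158 mm above the bench.
- end_stop: Red-faced steel end stop across the rail, fixed to the machine, 36 mm high. Origin: on the rail floor at the middle of the face the magazines meet; axes as the scanner's (+y points on, into the stop).
- stop_face (a point): Middle of the stop's face, which looks back along the rail (scanner -y); 160 mm along the rail from the scanner's origin and 16 mm above the rail floor (28 mm above the bench). The leading magazine's front end plate must come up against it. The stop is rigid: pressure rises quickly once the row is home; a push of 10 to 20 N there is plenty.
- mag4_back (a point): Middle of the back end plate of the last (yellow) magazine, the flat face to push on: 84 mm wide, 32 mm high; this point is half-way up, 28 mm above the bench. Behind it the rail is free. The whole row slides at roughly 1 to 5 N (friction and masses vary). With the row home this point is 168 mm from the stop face.
- load_button_top (a point): Centre of the top of the green push button (28 mm across) on top of the scanner housing. It is pressed straight down: 6 mm of travel, spring loaded, about 5 N when fully down; it comes up again when released.
- load_button (a joint): Travel of the load button in m: 0 up, 0.006 fully down.
- mag1: The first (leading) magazine, the one nearest the stop: blue slide ends. Grey plastic frame 84 mm across the rail (local x), 42 mm along the rail (local y), 32 mm high, about 110 g, full of upright glass microscope slides; flat end plates. Origin: centre of its underside; local +y points to the stop, z up.
- mag2: The second magazine: white slide ends. Same shape, size, origin and axes as the first.
- mag3: The third magazine: red slide ends. Same shape, size, origin and axes as the first.
- mag4: The last magazine, at the tail of the row farthest from the stop: yellow slide ends; this is the one to push. Same shape, size, origin and axes as the first.
- spare_magazine: Bystander: a half-empty slide magazine with green slide ends standing on the bench beside the rail, same outside sizes (84 x 42 x 32 mm). Origin: centre of its underside. Leave it alone.
- oil_bottle: Bystander: small amber immersion-oil bottle with a black cap, 32 mm across, 75 mm high, upright on the bench. Origin: centre of its underside. Leave it alone.
- petri_dish: Bystander: covered glass petri dish with a yellow disc, 65 mm across, 16 mm high, on the bench. Origin: centre of its underside. Leave it alone.

How it is judged (in metres and radians):
On the way, in this order (a step that is already met when the one before it is completed fails the run):
1. the row of magazines has been pushed up to the end stop and is closed up (y of mag1 in the frame of scanner above 0.136 m and x of mag1 in the frame of scanner between -0.006 and 0.006 m and height (world z) of each of mag1, mag2, mag3, mag4 below 0.016 m and angle between each of mag1, mag2, mag3, mag4's own z axis and vertical below 0.06 rad and angle between the y axis of each of mag1, mag2, mag3, mag4 and the y axis of scanner, either way round below 0.06 rad and y of mag2 in the frame of scanner above 0.0935 m and x of mag2 in the frame of scanner between -0.006 and 0.006 m and y of mag3 in the frame of scanner above 0.051 m and x of mag3 in the frame of scanner between -0.006 and 0.006 m and y of mag4 in the frame of scanner above 0.0085 m and x of mag4 in the frame of scanner between -0.006 and 0.006 m), for 0.2 s.
2. the load button is pressed right down (value of joint load_button above 0.0045 m), for 0.05 s.
At the end, for the whole second after the job is handed in: All four magazines stand flat in the rail, at rest and square to it, the first within 3 mm of the end stop and the last within 4.5 mm of its place in a closed row (its back face 168 mm from the stop face); the load button has been pressed at least 4.5 of its 6 mm after that and is up again (all of step 1 and value of joint load_button below 0.002 m and linear speed of each of mag1, mag2, mag3, mag4 below 0.01 m/s); the robot touches nothing.
It fails at once if a magazine is lifted or tipped (height (world z) of any of mag1, mag2, mag3, mag4 above 0.022 m or angle between any of mag1, mag2, mag3, mag4's own z axis and vertical above 0.2 rad).
It fails at once if a magazine other than the last is pushed or held by the fingers (contact force between the fingers and mag1 above 0.5 N or contact force between the fingers and mag2 above 0.5 N or contact force between the fingers and mag3 above 0.5 N).
It fails at once if the row does not travel as one train: a gap of more than 20 mm opens in it (distance between mag1 and mag2 above 0.062 m or distance between mag2 and mag3 above 0.062 m or distance between mag3 and mag4 above 0.062 m).
It fails at once if the row is shoved or slammed: a magazine moves faster than 0.4 m/s (linear speed of any of mag1, mag2, mag3, mag4 above 0.4 m/s).
It fails at once if a thing standing on the bench is moved more than 15 mm or knocked over (distance of any of spare_magazine, oil_bottle, petri_dish from where it was at the start of the episode above 0.015 m or angle between any of spare_magazine, oil_bottle, petri_dish's own z axis and vertical above 0.3 rad).
It also fails if it takes over 48 s, if anything falls off the work surface, if the arm or the gripper's body presses on something with over 40 N, if the wrist force passes 120 N, or if a joint passes its speed limit or range.

## Working session

There is one attempt and no reset: what is moved stays moved. The work goes in short steps, Python scripts to look and compute and a tool call to move; the robot and the scene stay as the last step left them, time stands still between calls to the robot, and variables do not carry over. Pictures are saved under pics/ and viewed, at most 10 in all, crops included, and the job is handed in when it is done.

Besides the shell and the picture viewer there is one more tool, called as name(argument=value, ...) on one line, values as JSON. jog_arm: Moves the arm, as the interface text tells. Its arguments: {"type":"object","properties":{"delta_pos":{"type":"array"},"turn":{"type":"array"},"grip":{"type":"array"}},"required":["delta_pos","turn","grip"]}

```bash
mkdir -p pics; cat > h.py <<'E'
from rig import *
import numpy as np, cv2
def ray(c,u,v):
    f=c["color"].shape[0]/2/np.tan(np.radians(c["fovy"])/2)
    T=np.array(c["camera_from_world"]);R=T[:3,:3];o=-R.T@T[:3,3]
    return o,R.T@np.array([(u-c["cx"])/f,-(v-c["cy"])/f,-1])
def onz(c,u,v,z):
    o,d=ray(c,u,v);return o+d*(z-o[2])/d[2]
E
python3 - <<'E'
from h import *
import pickle
cs={n:capture(n) for n in("scene","top")}
pickle.dump(cs,open("c.pkl","wb"))
print([ (k,v) for k,v in cs["top"].items() if k!="color"],cs["scene"].keys())
im=np.hstack([cs[n]["color"] for n in cs]);
for n in cs: cv2.imwrite(f"pics/{n}0.png",cv2.resize(cs[n]["color"],(800,600)))
E
```

```text
[('fovy', 51.03200278412416), ('cx', 255.3150399247939), ('cy', 192.44354087836652), ('camera_from_world', array([[ 1.41126312e-02, -9.99900307e-01, -4.56947142e-04,
         5.43232543e-03],
       [ 9.92606004e-01,  1.39545767e-02,  1.20576079e-01,
        -6.15530168e-01],
       [-1.20557682e-01, -2.15521421e-03,  9.92703984e-01,
        -9.12534308e-01],
       [ 0.00000000e+00,  0.00000000e+00,  0.00000000e+00,
         1.00000000e+00]]))] dict_keys(['color', 'fovy', 'cx', 'cy', 'camera_from_world'])
```

View pics/top0.png

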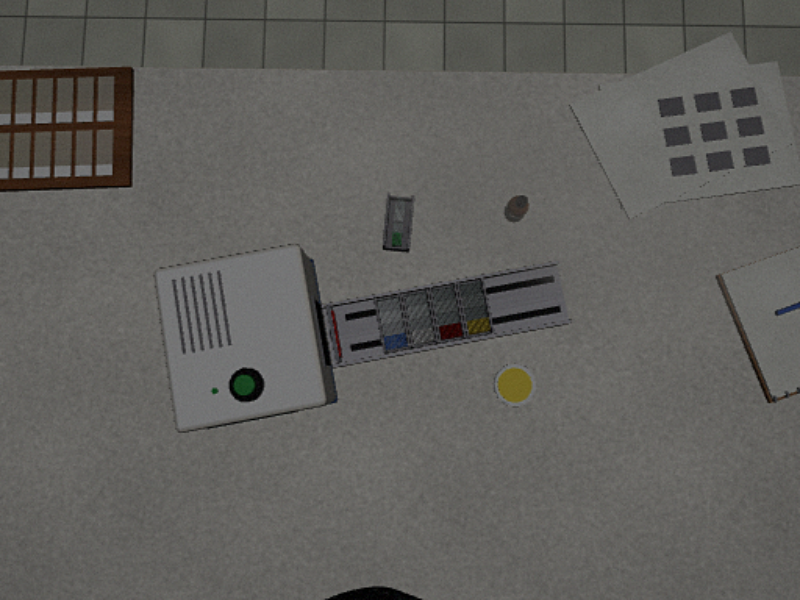

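View pics/scene0.png

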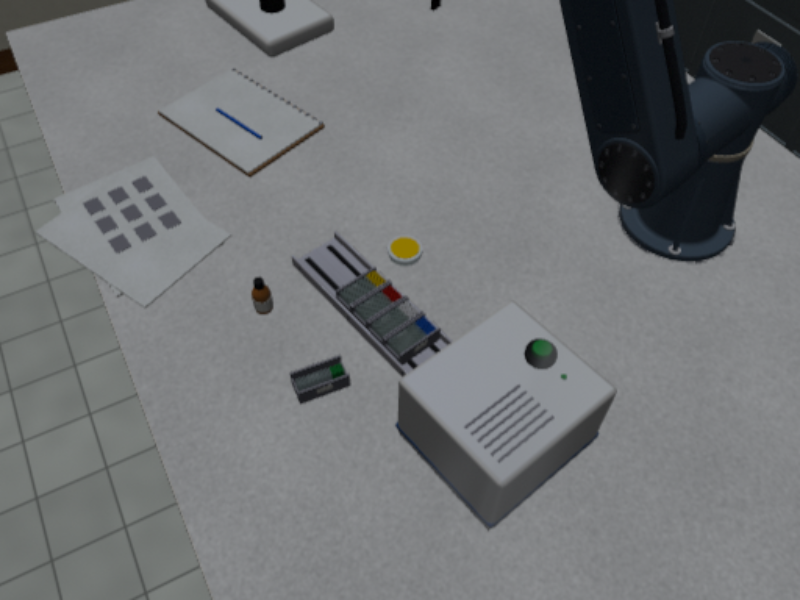

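The top view shows the rail running from its open end at about (564,293) left to the red stop at (336,333). The yellow magazine's back edge is near x=490, and the button is at (245,385). In the scene view the button is at (541,347).

```bash
python3 - <<'E'
from h import *
import pickle
cs=pickle.load(open("c.pkl","rb"));t=cs["top"];s=cs["scene"];k=1/1.5625
P=lambda u,v,z:onz(t,u*k,v*k,z)
def blob(c,box,lo,hi):
    h=cv2.cvtColor(c["color"],cv2.COLOR_BGR2HSV);m=cv2.inRange(h,lo,hi)
    x0,y0,x1,y1=[int(a*k) for a in box];q=np.zeros_like(m);q[y0:y1,x0:x1]=m[y0:y1,x0:x1]
    n,_,st,ce=cv2.connectedComponentsWithStats(q);i=1+np.argmax(st[1:,4]);return ce[i],st[i]
b1=blob(t,(225,365,265,405),(45,100,40),(85,255,255));b2=blob(s,(520,330,565,365),(45,100,40),(85,255,255))
(o1,d1),(o2,d2)=ray(t,*b1[0]),ray(s,*b2[0])
r=np.linalg.lstsq(np.c_[d1,-d2],o2-o1,rcond=None)[0]
print("button",b1,b2,o1+d1*r[0],o2+d2*r[1])
a,b=P(557,264,.028),P(571,322,.028);c,d=P(326,304,.028),P(337,366,.028)
print("entry",a,b,(a+b)/2,"stopend",c,d)
print("axis",(c-a)/np.linalg.norm(c-a),(d-b)/np.linalg.norm(d-b))
print("mag4 back top",P(484,279,.044),P(493,331,.044))
for n,uv in dict(spare=(398,222),bottle=(517,208),petri=(515,385)).items():print(n,P(*uv,.02))
E
cat > crop.py <<'E'
from h import *
import sys
n,o,x0,y0,x1,y1=sys.argv[1],sys.argv[2],*map(int,sys.argv[3:])
c=capture(n);i=c["color"][y0:y1,x0:x1];f=min(800/i.shape[1],600/i.shape[0])
cv2.imwrite("pics/"+o+".png",cv2.resize(i,None,fx=f,fy=f,interpolation=cv2.INTER_CUBIC)*1);print("scale",f)
E
python3 crop.py top crop1 200 155 380 255
```

```text
button (array([155.78723404, 245.9787234 ]), array([149, 240,  14,  13, 141], dtype=int32)) (array([345.47311828, 222.17204301]), array([340, 218,  12,  10,  93], dtype=int32)) [0.48895368 0.2086237  0.17967328] [0.49122941 0.20697434 0.17923429]
entry [ 0.6767249  -0.22795897  0.028     ] [ 0.58757967 -0.2477788   0.028     ] [ 0.63215228 -0.23786888  0.028     ] stopend [0.60987203 0.12526301 0.028     ] [0.51607072 0.10604302 0.028     ]
axis [-0.18596442  0.98255648  0.        ] [-0.1980991  0.980182   0.       ]
mag4 back top [ 0.64929269 -0.11359901  0.044     ] [ 0.57101428 -0.12684732  0.044     ]
spare [0.74132095 0.0173397  0.02      ]
bottle [ 0.76636514 -0.16876245  0.02      ]
petri [ 0.49139087 -0.16338918  0.02      ]
scale 4.444444444444445
```

View pics/crop1.png

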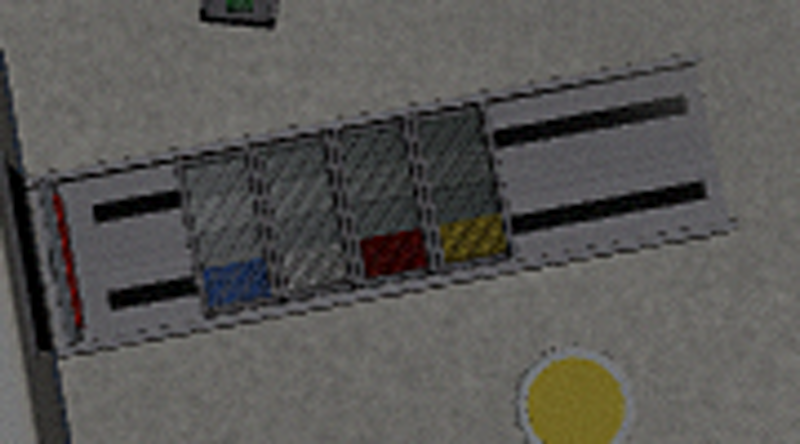

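```bash
python3 -c "
from h import *
s=read_state();print(s['time_s'],s['position'],s['tcp_rot'],s['force'],s['opening'])"
```

```text
0.15 [ 0.24832675 -0.57289685  0.2217748 ] [[ 9.17588690e-01  3.97530904e-01 -4.19355562e-04]
 [ 3.97531020e-01 -9.17587166e-01  1.69753326e-03]
 [ 2.90026649e-04 -1.72434416e-03 -9.99998471e-01]] [ 0.18095058 -0.38426192 -0.16401742] 0.9999479831672148
```

jog_arm(delta_pos=[[3.7,4,0],[7.4,8,0],[11.1,12,0],[14.8,16,0],[18.5,20,0],[22.2,24,0],[25.9,28,0],[29.6,32,0],[33.3,36,0],[37.2,39.8,0],[37.2,39.8,0],[37.2,39.8,0]], turn=[8,16,24,32,40,48,56,64,72,77.7,77.7,77.7], grip=[0.65,0.65,0.65,0.65,0.65,0.65,0.65,0.65,0.65,0.65,0.65,0.65])

```text
time_s: 1.65
position: [0.6199, -0.1754, 0.222]
tcp_rot: [[-0.193, 0.981, -0.002], [0.981, 0.193, 0.0], [0.0, -0.002, -1.0]]
force: [0.2, -0.7, 0.3]
opening: 0.351
grasp_force: 0.0
```

```bash
python3 -c "
from h import *
s=read_state();print(s['time_s'],s['position'],s['tcp_rot'],s['force'],s['opening'])
c=capture('wrist');import pickle;pickle.dump(c,open('w.pkl','wb'));cv2.imwrite('pics/w1.png',cv2.resize(c['color'],(800,600)))"
```

```text
1.65 [ 0.61987363 -0.17536212  0.22197093] [[-1.93168495e-01  9.81164284e-01 -1.60641953e-03]
 [ 9.81165541e-01  1.93168786e-01  2.63924866e-05]
 [ 3.36205475e-04 -1.57106529e-03 -9.99998709e-01]] [ 0.22774315 -0.72984999  0.28509121] 0.35144308966825927
```

View pics/w1.png

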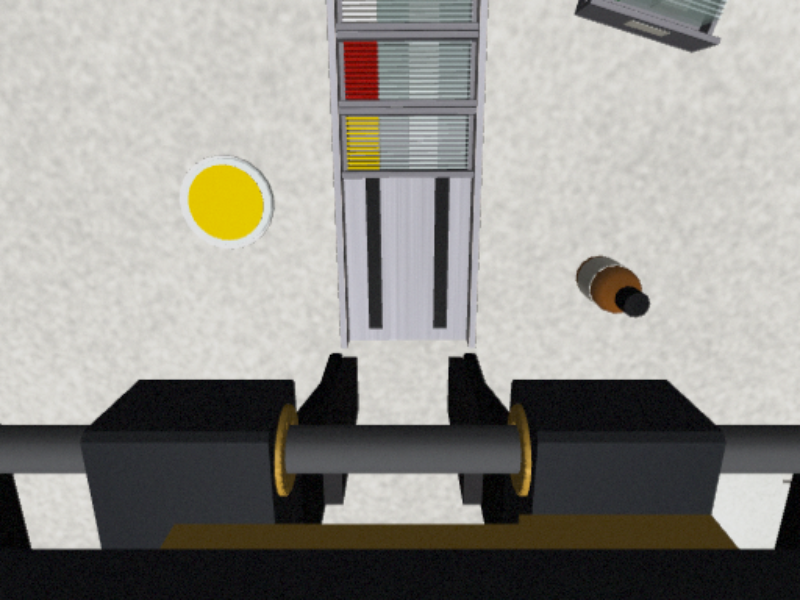

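The wrist view shows the rail straight ahead and well aligned. The yellow magazine's back edge runs from (342,177) to (474,177), and the rail entry corners are at (343,346) and (474,346).

```bash
python3 - <<'E'
from h import *
import pickle
c=pickle.load(open("w.pkl","rb"));k=1/1.5625
P=lambda u,v,z:onz(c,u*k,v*k,z)
ps=dict(bL=P(342,177,.044),bR=P(474,177,.044),eL=P(343,346,.028),eR=P(474,346,.028),gL=P(332,60,.028),gR=P(485,60,.028))
for n,p in ps.items():print(n,p)
m=(ps['gL']+ps['gR'])/2-(ps['eL']+ps['eR'])/2;print(m,np.degrees(np.arctan2(-m[0],m[1])))
E
```

```text
bL [ 0.57184184 -0.12980744  0.044     ]
bR [ 0.65359372 -0.11372098  0.044     ]
eL [ 0.59028431 -0.24990072  0.028     ]
eR [ 0.68372714 -0.23145885  0.028     ]
gL [ 0.55277171 -0.06222575  0.028     ]
gR [ 0.64610572 -0.04389275  0.028     ]
[-0.03756701  0.18762054  0.        ] 11.32252981420667
```

jog_arm(delta_pos=[[0.2,0,-3],[0.2,0,-6],[0.2,0,-9],[0.2,0,-12],[0.2,0,-14.5],[0.2,0,-16.5],[0.2,0,-18],[0.2,0,-19],[0.2,0,-20],[0.2,0,-20]], turn=[0,0,0,0,0,0,0,0,0,0], grip=[0.65,0.65,0.65,0.65,0.65,0.65,0.65,0.65,0.65,0.65])

```text
time_s: 2.95
position: [0.6221, -0.1752, 0.022]
tcp_rot: [[-0.193, 0.981, -0.001], [0.981, 0.193, 0.0], [0.001, -0.001, -1.0]]
force: [-0.8, 0.2, -0.1]
opening: 0.349
grasp_force: 0.0
```

jog_arm(delta_pos=[[-0.16,0.78,0],[-0.31,1.57,0],[-0.47,2.35,0],[-0.59,2.94,0],[-0.68,3.43,0],[-0.74,3.73,0],[-0.8,4.02,0],[-0.86,4.32,0],[-0.92,4.61,0],[-0.98,4.9,0],[-1.03,5.2,0],[-1.09,5.49,0]], turn=[0,0,0,0,0,0,0,0,0,0,0,0], grip=[0.65,0.65,0.65,0.65,0.65,0.65,0.65,0.65,0.65,0.65,0.65,0.65])

```text
time_s: 4.45
position: [0.6117, -0.1205, 0.0225]
tcp_rot: [[-0.193, 0.981, 0.0], [0.981, 0.193, -0.0], [-0.0, 0.0, -1.0]]
force: [-0.3, -2.1, -1.0]
opening: 0.347
grasp_force: 0.9
```

jog_arm(delta_pos=[[-0.08,0.39,0],[-0.16,0.78,0],[-0.23,1.18,0],[-0.31,1.57,0],[-0.39,1.96,0],[-0.47,2.35,0],[-0.55,2.75,0],[-0.62,3.14,0],[-0.7,3.53,0],[-0.78,3.92,0],[-0.84,4.22,0],[-0.88,4.41,0]], turn=[0,0,0,0,0,0,0,0,0,0,0,0], grip=[0.65,0.65,0.65,0.65,0.65,0.65,0.65,0.65,0.65,0.65,0.65,0.65])

```text
time_s: 5.95
position: [0.6027, -0.0763, 0.0225]
tcp_rot: [[-0.193, 0.981, -0.0], [0.981, 0.193, -0.0], [0.0, -0.0, -1.0]]
force: [-1.1, -2.4, -0.8]
opening: 0.35
grasp_force: 0.9
```

```bash
python3 crop.py top crop2 200 155 380 255
```

```text
scale 4.444444444444445
```

View pics/crop2.png

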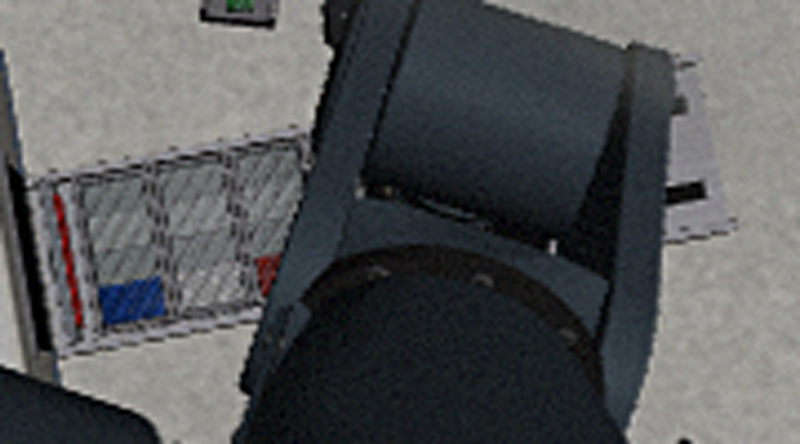

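The row is closed up. The blue magazine's front edge (~x=83) is about 8–10 mm short of the red stop face (~x=68).

jog_arm(delta_pos=[[-0.03,0.15,0],[-0.06,0.29,0],[-0.09,0.44,0],[-0.12,0.59,0],[-0.14,0.69,0],[-0.16,0.78,0]], turn=[0,0,0,0,0,0], grip=[0.65,0.65,0.65,0.65,0.65,0.65])

```text
time_s: 6.75
position: [0.6013, -0.0688, 0.0225]
tcp_rot: [[-0.193, 0.981, 0.0], [0.981, 0.193, -0.0], [-0.0, 0.0, -1.0]]
force: [0.0, -3.5, -0.0]
opening: 0.35
grasp_force: 1.7
```

jog_arm(delta_pos=[[-0.02,0.1,0],[-0.04,0.2,0],[-0.06,0.3,0]], turn=[0,0,0], grip=[0.65,0.65,0.65])

```text
time_s: 7.12
position: [0.6022, -0.0684, 0.023]
tcp_rot: [[-0.195, 0.981, 0.003], [0.981, 0.195, -0.005], [-0.005, 0.002, -1.0]]
force: [1.3, -11.4, -1.1]
opening: 0.346
grasp_force: 5.6
```

Force has risen to 11 N with no further motion, so the row is home. I'll hold briefly, then back off.

jog_arm(delta_pos=[[0,0,0],[0,0,0],[0,0,0]], turn=[0,0,0], grip=[0.65,0.65,0.65])

```text
time_s: 7.5
position: [0.6021, -0.0685, 0.023]
tcp_rot: [[-0.195, 0.981, 0.003], [0.981, 0.195, -0.004], [-0.005, 0.002, -1.0]]
force: [0.1, -9.3, -1.6]
opening: 0.35
grasp_force: 4.7
```

jog_arm(delta_pos=[[0.04,-0.2,0],[0.1,-0.5,0],[0.2,-1,0],[0.4,-2,0],[0.7,-3.5,0],[0.8,-4,3],[0.8,-4,8],[0.8,-4,13],[0.8,-4,18],[0.8,-4,22],[0.8,-4,22]], turn=[0,0,0,0,0,0,0,0,0,0,0], grip=[0.65,0.65,0.65,0.65,0.65,0.65,0.65,0.65,1,1,1])

```text
time_s: 8.88
position: [0.611, -0.1074, 0.247]
tcp_rot: [[-0.192, 0.981, 0.009], [0.981, 0.192, -0.003], [-0.005, 0.008, -1.0]]
force: [-0.1, -0.5, -0.2]
opening: 0.096
grasp_force: 0.0
```

```bash
python3 -c "
from h import *
s=read_state();print(s['time_s'],s['position'],s['force'],s['opening'])
c=capture('wrist');import pickle;pickle.dump(c,open('w2.pkl','wb'));cv2.imwrite('pics/w2.png',cv2.resize(c['color'],(800,600)))"
```

```text
8.875 [ 0.61101643 -0.10736818  0.24698016] [-0.13164768 -0.51004118 -0.15480236] 0.09593690881307246
```

View pics/w2.png

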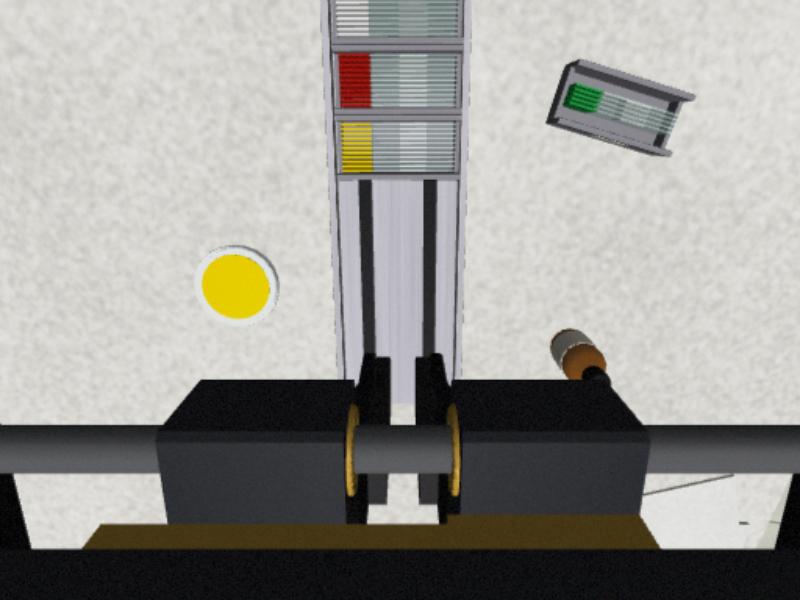

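The wrist view shows the magazines square and together, with the yellow back edge at row ~177. Next I'll move towards the button.

jog_arm(delta_pos=[[-1.5,3.5,0],[-3,7,0],[-4.5,10.5,0],[-6,14,0],[-7.5,17,0],[-8.5,19,0],[-9.7,20.5,0],[-9.7,20.5,0]], turn=[0,0,0,0,0,0,0,0], grip=[1,1,1,1,1,1,1,1])

```text
time_s: 9.93
position: [0.5106, 0.0998, 0.2421]
tcp_rot: [[-0.194, 0.981, -0.001], [0.981, 0.194, -0.0], [0.0, -0.001, -1.0]]
force: [-0.3, -0.7, 0.4]
opening: 0.005
grasp_force: 0.0
```

```bash
python3 - <<'E'
from h import *
s=read_state();print(s['time_s'],s['position'],s['force'],s['opening'])
c=capture('wrist');t=capture('top')
m=cv2.inRange(cv2.cvtColor(c["color"],cv2.COLOR_BGR2HSV),(45,100,40),(85,255,255))
n,_,st,ce=cv2.connectedComponentsWithStats(m)
for i in range(1,n):
  if st[i,4]>40: print(st[i],ce[i],onz(c,*ce[i],.179),onz(c,*ce[i],.170))
a=cv2.resize(c['color'],(400,300));b=cv2.resize(t['color'][150:255,190:330],(400,300))
cv2.imwrite('pics/w3.png',np.hstack([a,b]))
E
```

```text
9.925 [0.51055244 0.09981971 0.24213617] [-0.33391867 -0.743411    0.36584611] 0.004642248126346898
[ 236   10   45   50 1750] [257.79657143  34.32342857] [0.48938728 0.20744349 0.179     ] [0.48914459 0.20864436 0.17      ]
[395 242  22  21 295] [405.37966102 252.11186441] [0.62517286 0.08367439 0.179     ] [0.63034662 0.07993814 0.17      ]
```

View pics/w3.png

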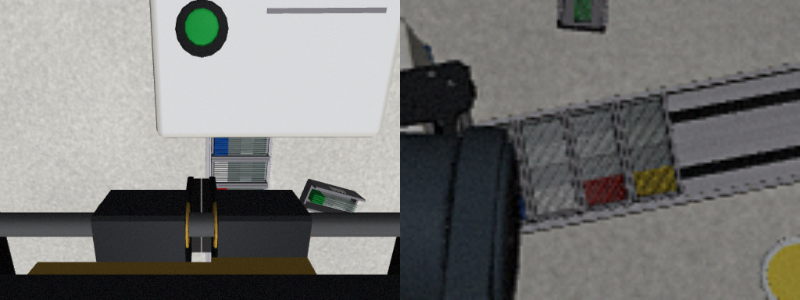

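The button shows green at (201,28) in the left half, and triangulates to about (0.490, 0.208, 0.179). In the right half the row remains closed up.

jog_arm(delta_pos=[[-0.7,3.5,0],[-1.4,7,0],[-2,10,0],[-2.1,10.8,0],[-2.1,10.8,-2],[-2.1,10.8,-4],[-2.1,10.8,-5],[-2.1,10.8,-5.5],[-2.1,10.8,-5.8],[-2.1,10.8,-6.1],[-2.1,10.8,-6.3],[-2.1,10.8,-6.3]], turn=[0,0,0,0,0,0,0,0,0,0,0,0], grip=[1,1,1,1,1,1,1,1,1,1,1,1])

```text
time_s: 11.52
position: [0.4908, 0.2073, 0.1799]
tcp_rot: [[-0.193, 0.981, 0.001], [0.981, 0.193, -0.0], [-0.0, 0.001, -1.0]]
force: [0.6, -0.5, 3.1]
opening: 0.004
grasp_force: 0.8
```

jog_arm(delta_pos=[[0,0,-0.15],[0,0,-0.3],[0,0,-0.45],[0,0,-0.45]], turn=[0,0,0,0], grip=[1,1,1,1])

```text
time_s: 12.02
position: [0.4908, 0.2074, 0.1752]
tcp_rot: [[-0.193, 0.981, 0.001], [0.981, 0.193, 0.0], [-0.0, 0.001, -1.0]]
force: [-0.1, 0.0, 4.1]
opening: 0.003
grasp_force: 2.2
```

jog_arm(delta_pos=[[0,0,-0.1],[0,0,-0.2],[0,0,-0.2]], turn=[0,0,0], grip=[1,1,1])

```text
time_s: 12.4
position: [0.4909, 0.2074, 0.1743]
tcp_rot: [[-0.193, 0.981, 0.001], [0.981, 0.193, 0.0], [-0.0, 0.001, -1.0]]
force: [-2.5, -1.1, 11.1]
opening: 0.006
grasp_force: 5.7
```

The force jumped to 11 N, so the button is bottomed. I'll release and clear.

jog_arm(delta_pos=[[0,0,0],[0,0,1],[0,0,3],[0,0,7],[-1,2,12],[-1,5,12],[-1,8,12],[-1,11,12],[-1,13,12],[-1,13,12],[-1,13,12]], turn=[0,0,0,0,0,0,0,0,0,0,0], grip=[1,1,1,1,1,1,1,1,1,1,1])

```text
time_s: 13.78
position: [0.4803, 0.3365, 0.2926]
tcp_rot: [[-0.193, 0.981, -0.001], [0.981, 0.193, -0.001], [-0.001, -0.001, -1.0]]
force: [-0.4, -0.5, -0.0]
opening: 0.003
grasp_force: 0.0
```

```bash
python3 crop.py top crop4 90 145 390 270
```

```text
scale 2.6666666666666665
```

View pics/crop4.png

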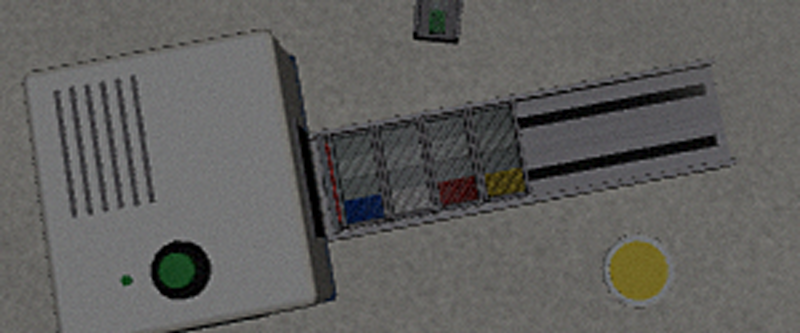

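The row sits against the red stop (x≈335) with no gaps, and the arm is clear of everything.

```bash
python3 -c "
from rig import *
print(hand_in())"
```

```text
the job is handed in; nothing more can be done
None
```

I pushed the row home against the red end stop and closed it up. I then pressed the load button to the bottom and released it, moved the arm clear, and handed in at about 14 s; no verdict came back.

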